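# Run the door carrier round the sample corner track to its buffer

## Robot

A 6-joint arm with a two-finger parallel gripper is mounted at the origin on the work surface. World frame = base frame: x ahead of the robot, y to its left, z up, the work surface at z = 0. Lengths are in mm, angles in rad, forces in N, time in s.
With the tool pointing down it reaches from about 400 to 925 mm from the base axis. Payload 12.5 kg.
Tool frame: the origin (TCP) lies midway between the tips of the shut fingers; the grasp point (between the pads) lies 19 mm behind it; z points along the fingers, y is the line along which they close (so a half turn about z gives the same grasp; the last joint's range is limited). The gripper opens to 95 mm and grips with 3 to 60 N. Pads are 20 mm wide; open, the fingers measure 119 mm over their backs; the gripper's body (75 mm by 180 mm) begins 59 mm behind the grasp point.
Start: joints at [-1.417, 0.491, 1.559, -0, 1.092, -0.106], TCP at [160.577, -604.038, 214.661] pointing down, gripper open.
Joint ranges: [-3.1, 3.1], [-0.84, 2.19], [0.05, 2.79], [-1.13, 4.28], [0.06, 2.93], [-2.69, 2.69]. Speed limits (rad/s): [2.22, 2.22, 2.79, 3.14, 3.14, 3.14].

## Interface

Orientations are given as [roll, pitch, yaw] about the fixed x, y, z axes, in that order (R = Rz(yaw) Ry(pitch) Rx(roll)).
In Python, from cell import env gives the robot as it stands.
- The arm moves only by the tool arm_command, never from a script. Its argument "targets" is a list of rows, each a list of 5 numbers: the shift along the tool's x, y, z in mm, then the turn about the tool's z in degrees, then the opening, from 0 (shut) to 1 (fully open). In form: [[tx, ty, tz, roll, fingers], ...]. A call has 1 to 5 rows; each row is the pose to reach, as a shift and turn from the pose commanded when the call began, along the tool's axes at that moment; what a row does not reach only later rows make up. A row lasts 1/10 s, in which the tool goes at most 50 mm and 8.59 degrees, less where a joint would pass 70% of its speed; a pose out of reach is approached as far as the arm can. A call with a gripper value outside its range is refused whole. The fingers move at their own pace and stop on an object; the grip force is fixed at half the most. Time passes only in rows, so rows that repeat a pose let the fingers close. It gives the time, the measured TCP pose, the force, the opening and the grip force at its end, in the units of the state.
- env.state(): the state, without advancing time (a new reading comes with each control period).
- env.read_camera(name): name is "side" or "top" or "wrist"; returns a dict with "frame" (384x512x3 uint8, red, green, blue), "vertical_fov" (degrees; the focal length in pixels is half the picture's height over the tangent of half this angle, whatever the lens; pixels are square), "cx", "cy" (the principal point, pixels), "world_from_camera" (4x4, takes a point from camera to world coordinates); the wrist camera has in their place "hand_eye" (4x4, takes a point from camera to tool coordinates, whose origin is the TCP and whose axes are the flange's). Camera axes: x right, y down, z forward; pixel columns grow to the right and rows downward; lengths in mm; the calibration is good to about 2 mm. A picture is of the moment at which its call begins: read the wrist's pose just before it. There is no depth.
- env.job_done(): hands the job in; it is judged then, once.
The state is a dict: "t": time; "joints": joint angles; "qvel": joint speeds; "tau": joint torques, N m; "eef_pos": TCP position; "tcp_rot": TCP orientation; "ft_force": force on the tool from outside, world axes, zero at the start; "moment": the same for the moment, N m; "opening": opening from 0.0 (shut) to 1.0 (fully open); "grip_force": force on a finger pad.
Only numpy, scipy, OpenCV 4.12 (cv2) and the standard library are available. Lean on these libraries where they do the work, as an engineer would, in place of code of your own. Each camera call takes 0.05 s, during which the arm holds its last target. There are 200 camera calls.

## Task

Fit the loose sliding-door carrier into the corner track on the counter: feed it in at the flared mouth, slide it slowly across the joint and round the bend without knocking or forcing it (no more than 15 N), and press it against the spring buffer at the far end for about a second, squeezing the spring roughly half-way (about 7 N). Then let go so that it stays in the track resting against the buffer, and leave the other goods on the counter alone.

Things in the scene. Friction and masses are not known exactly. Their poses are not given: they have to be found in the camera images.
- carrier_plate (a point): Grip point of the loose carrier (about 0.3 kg): centre of its upright steel plate, 34 mm long, 10 mm thick, reaching from 14 to 74 mm above the foot's underside; this point is 56 mm above it. x runs along plate and foot (the direction of travel, either way round), y across the 10 mm thickness (grasp it across this), z up.
- carrier: The same carrier; origin at the centre of the underside of its black nylon foot, which stands on the counter: 46 mm long, 28 mm wide, 14 mm high, its ends round (radius 14 mm). Axes as above. In the track it has about 1.5 mm of play to each side and 9 degrees of turn, so it must be turned with the bend.
- rail: Aluminium corner track, a C-section channel without floor: the foot slides on the counter. Origin on the counter on its centreline at the mouth. Nominal centreline: 110 mm straight along +y, a quarter circle of radius 80 mm (centre x 80, y 110 mm) turning to +x, then straight along +x on y = 190 mm to x = 215 mm. More than 15 N on it counts as forcing.
- rail_mouth (a point): The track's origin and axes again, where the channel starts: 31 mm wide between 5 mm walls; over it two lips (underside 17, top 21 mm above the counter) leave a 20 mm slot for the plate, so the carrier can enter only here. Before it, from y = -35 to 0 mm, flared walls 17 mm high without lips lead in from about 54 mm width.
- bend_mid (a point): Nominal centreline point half-way round the bend, on the counter (x 23.4, y 166.6 mm in the track's frame, same axes). The track is in two pieces: the bend with the last straight is bolted up to 8 mm off nominal to -x or +x, not measured and not shown here. Between y = 55 and 110 mm a joint without lips, 51 mm wide, from y = 74 on tapering to 31 mm at 110, leads over: feel the way.
- end_block: Black block closing the far end, 45 mm along x, 60 mm wide, 42 mm high. Origin on the counter in the middle of its front face (x = 215, y = 190 mm in the track's frame); axes as the track's. A buffer points from it along -x in the channel. Its setting differs each time and is not measured: its free face stands 30 to 70 mm in front of the block. Find it by feel.
- buffer_line (a point): A fixed point of the block, 8 mm above the counter, 70 mm in front of the block's face on the buffer's line (axes as the track's): the farthest out that its rubber face, 13 mm across, can stand. Spring 1.5 N/mm, no preload, 8 mm travel, then solid; damped 0.15 N per mm/s, so press slowly. Let go, it eases the carrier back until friction holds it.
- glue_tin: Bystander inside the bend: upright tin, 60 mm across, 85 mm high, origin at the centre of its underside.
- tape_roll: Bystander: grey roll of tape lying flat, 90 mm across, 24 mm high.
- screw_box: Bystander: cardboard box 90 x 60 x 45 mm, origin under its centre.
- brick: Bystander: brick 110 x 230 x 55 mm, origin under its centre.
- wrench: Bystander: steel wrench lying on the counter.
- sealant: Bystander: upright white bottle, 50 mm across, 190 mm high.
- pipe_elbow: Bystander: white pipe elbow lying on the counter, 50 mm arms along its x and y.
Not all that is in view belongs to the job. Leave any green look-alike of the carrier alone.

How it is judged (in metres and radians):
On the way, in this order (a step that is already met when the one before it is completed fails the run):
1. the carrier is in the first straight of the track (x of carrier_plate in the frame of rail between -0.006 and 0.006 m and y of carrier_plate in the frame of rail between 0.01 and 0.055 m and height (world z) of carrier_plate below 0.062 m), for 0.05 s.
2. the carrier passes the middle of the bend in the track (horizontal distance between carrier_plate and bend_mid below 0.015 m and height (world z) of carrier_plate below 0.062 m), for 0.05 s.
3. the carrier is pressed against the buffer with at least 4 N for 0.4 s (contact force between carrier and end_block above 4 N and height (world z) of carrier_plate below 0.062 m), for 0.4 s.
At the end, for the whole second after the job is handed in: The carrier stands in the last straight of the track (within 6 mm of its centreline, upright to 0.1 rad), touching the buffer (more than 0.05 N), released and at rest (under 10 mm/s) (contact force between carrier and end_block above 0.05 N and x of carrier_plate in the frame of rail above 0.1 m and y of carrier_plate in the frame of rail between 0.184 and 0.196 m and height (world z) of carrier_plate below 0.062 m and angle between carrier's own z axis and vertical below 0.1 rad and linear speed of carrier below 0.01 m/s).
It fails at once if the carrier is forced: more than 15 N between it and the track, its block or its buffer (contact force between carrier and rail above 15 N).
It fails at once if a bystander is pushed more than 20 mm (distance of any of glue_tin, tape_roll, screw_box, brick, wrench, sealant, pipe_elbow from where it was at the start of the episode above 0.02 m).
It also fails if it takes over 72 s, if anything falls off the work surface, if the arm or the gripper's body presses on something with over 40 N, if the wrist force passes 120 N, or if a joint passes its speed limit or range.

## Working session

There is one attempt and no reset: what is moved stays moved. The work goes in short steps, Python scripts to look and compute and a tool call to move; the robot and the scene stay as the last step left them, time stands still between calls to the robot, and variables do not carry over. Pictures are saved under pics/ and viewed, at most 10 in all, crops included, and the job is handed in when it is done.

Besides the shell and the picture viewer there is one more tool, called after "Emit:" by a JSON object that holds its "method" and its "body". arm_command: Moves the arm, as the interface text tells. Its arguments: {"type":"object","properties":{"targets":{"type":"array","items":{"type":"array","items":{"type":"number"}}}},"required":["targets"]}

```bash
ls; mkdir -p pics; python3 - <<'E'
from cell import env
import cv2,numpy as np
print(env.state())
ims=[]
for n in("top","side"):
    c=env.read_camera(n);cv2.imwrite(f"pics/{n}0.png",c["frame"][:,:,::-1]);print(n,c["vertical_fov"],c["cx"],c["cy"],np.round(c["world_from_camera"],4).tolist())
    np.save(f"pics/{n}0.npy",c["frame"])
E
```

```text
pics
{'t': 0.0, 'joints': array([-1.41659218e+00,  4.91578867e-01,  1.55944426e+00, -1.93125277e-05,
        1.09170498e+00, -1.05598757e-01]), 'qvel': array([ 0.00083057,  0.00134731,  0.00132053,  0.00228171, -0.00031739,
       -0.00041312]), 'tau': array([ 3.65299479e-05, -6.12649870e+01, -2.58188260e+01,  6.92402967e-02,
        4.81677102e-02, -1.14206009e-04]), 'eef_pos': array([ 160.53695339, -603.77912634,  214.05154228]), 'tcp_rot': array([-3.14046171e+00, -1.02647575e-04,  2.59811760e-01]), 'ft_force': array([-1.04594766,  0.05453866, -0.19250792]), 'moment': array([-0.02994001,  0.01361257,  0.00164366]), 'grip_force': 0.0, 'opening': 0.9974071872718254}
top 57.17943955711463 258.0221862827805 192.15543054206137 [[-0.1599, -0.9656, 0.2052, 356.9057], [-0.9871, 0.1572, -0.0296, -29.5256], [-0.0037, -0.2073, -0.9783, 952.6208], [0.0, 0.0, 0.0, 1.0]]
side 47.507822983974386 255.17916773929454 196.1549349505743 [[-0.7054, -0.4826, 0.5191, -180.1281], [-0.7086, 0.4974, -0.5005, 657.2696], [-0.0167, -0.7209, -0.6928, 1028.7573], [0.0, 0.0, 0.0, 1.0]]
```

View pics/top0.png

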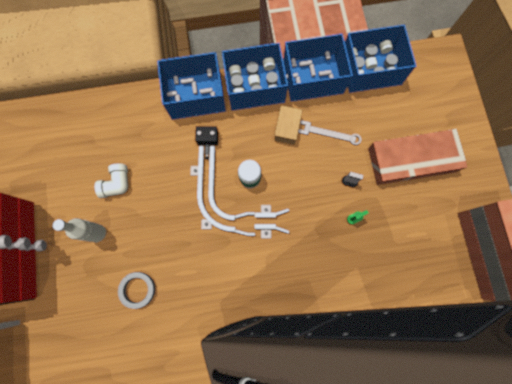

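View pics/side0.png

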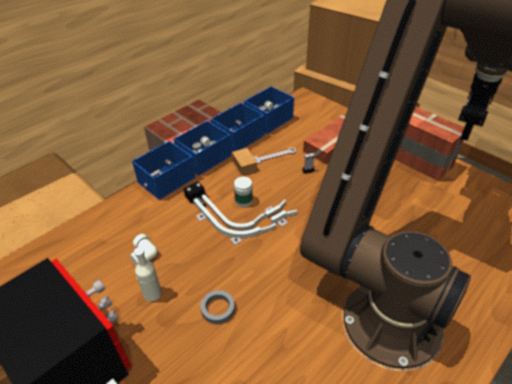

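Top view: the track's mouth is at about (289,222) and its block at (207,135). There are two candidates for the carrier: a black-and-steel one at (352,180) and a green one at (357,217). The black foot with steel plate at (352,180) fits the description; the green one is the look-alike. I'll confirm in an enlarged crop.

```bash
python3 - <<'E'
import cv2
im=cv2.imread("pics/top0.png")
a=cv2.resize(im[120:245,185:385],None,fx=4,fy=4,interpolation=cv2.INTER_CUBIC);cv2.imwrite("pics/crop1.png",a)
E
```

```text
(no output)
```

View pics/crop1.png

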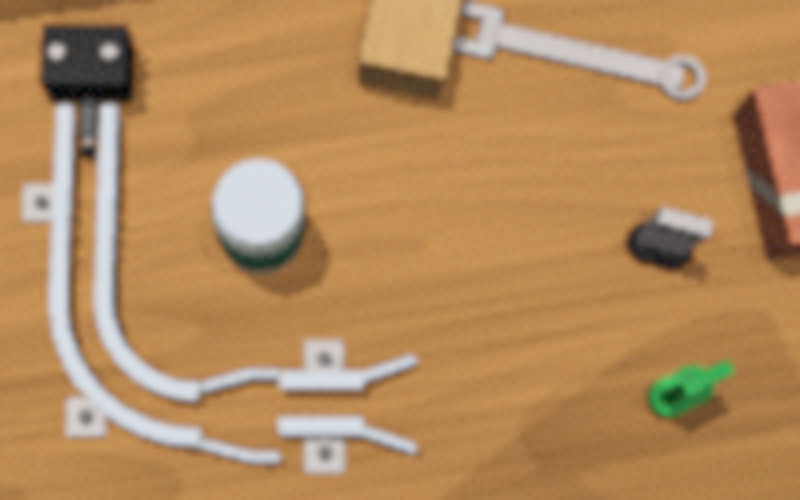

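The crop confirms it: the carrier (black foot, steel plate) is at crop (670,238) and the green look-alike at (685,388). Track lips, bend, block and buffer rod (tip at about (88,152)) are all clear. Next I'll cast rays to get positions.

```bash
cat > h.py <<'E'
import numpy as np,cv2
from cell import env
def ray(cam,uv,z,T=None):
    f=192/np.tan(np.radians(cam["vertical_fov"])/2)
    T=cam["world_from_camera"] if T is None else T
    d=T[:3,:3]@np.array([(uv[0]-cam["cx"])/f,(uv[1]-cam["cy"])/f,1]);o=T[:3,3]
    return o+d*(z-o[2])/d[2]
E
python3 - <<'E'
from h import *
c=env.read_camera("top")
P=lambda x,y,z:np.round(ray(c,((x+.5)/4-.5+185,(y+.5)/4-.5+120),z)[:2],1)
for n,x,y,z in [("mouthU",363,391,21),("mouthL",361,418,21),("lipend U",282,391,21),("lipendL",280,416,21),
 ("bendendU",198,402,21),("bendendL",200,429,21),("last slot Lbot",71,290,21),("last slot Rbot",95,290,21),("last slot Ltop",75,110,21),("lastRtop",98,110,21),
 ("flareU",415,359,17),("flareL",415,450,17),("buf",88,152,12),
 ("blkFL",50,97,42),("blkFR",126,97,42),
 ("plate topL",662,208,74),("plate topR",712,224,74),("plate lowerL",658,220,74),("plateLowR",708,234,74),
 ("foot L end",630,243,7),("foot R low",690,262,5),
 ("tin",258,202,85),("box",0,0,45)]: print(n,P(x,y,z))
E
```

```text
mouthU [477.2 -92.3]
mouthL [459.6 -87.9]
lipend U [485.8 -39.1]
lipendL [469.5 -35.1]
bendendU [487.5  17.2]
bendendL [469.5  18.5]
last slot Lbot [576.6  90.9]
last slot Rbot [574.   74.8]
last slot Ltop [703.1  71.8]
lastRtop [700.5  56. ]
flareU [ 493.4 -130.7]
flareL [ 433.4 -119.9]
buf [674.4  67.8]
blkFL [707.2  85.1]
blkFR [698.9  34. ]
plate topL [ 556.5 -299.2]
plate topR [ 540.9 -328.6]
plate lowerL [ 549.1 -294.9]
plateLowR [ 534.8 -324.6]
foot L end [ 550.8 -292.6]
foot R low [ 531.3 -331.1]
tin [599.3 -42.5]
box [781.5 110. ]
```

```bash
cat >> h.py <<'E'
import json
from scipy.spatial.transform import Rotation as Ro
def load(): return np.array(json.load(open("cmd.json")))   # commanded x,y,z,yaw
def save(p): json.dump(list(map(float,p)),open("cmd.json","w"))
def plan(wps,op,n=5,dec=1):
    """wps: list of calls; each call a list of (x,y,z,yaw) world poses, one per row"""
    p=load()
    for call in wps:
        rows=[];c,s=np.cos(p[3]),np.sin(p[3])
        R=np.array([[c,s,0],[s,-c,0],[0,0,-1]])
        for w in call:
            t=np.round(R.T@(np.array(w[:3])-p[:3]),dec);r=round(-np.degrees(w[3]-p[3]),1)
            rows.append([*(t+0.).tolist(),r,op])
        print(json.dumps(rows))
        p=np.r_[p[:3]+R@t,p[3]-np.radians(r)]
    save(p)
def line(to,rows,per=5):
    """straight line from the commanded pose to pose 'to' in given rows, chunked into calls"""
    p=load();q=[p+(np.array(to)-p)*k/rows for k in range(1,rows+1)]
    return [q[i:i+per] for i in range(0,rows,per)]
def wristT():
    s=env.state();c=env.read_camera("wrist");T=np.eye(4)
    T[:3,:3]=Ro.from_euler("xyz",s["tcp_rot"]).as_matrix();T[:3,3]=s["eef_pos"]
    return c,T@c["hand_eye"],s
# track frame
RO=np.array([468.5,-92.4]);RY=-0.154
def w2r(p): d=np.array(p[:2])-RO;c,s=np.cos(RY),np.sin(RY);return np.array([c*d[0]+s*d[1],-s*d[0]+c*d[1]])
def r2w(p): c,s=np.cos(RY),np.sin(RY);return RO+np.array([c*p[0]-s*p[1],s*p[0]+c*p[1]])
E
python3 - <<'E'
from h import *
save([160.577,-604.038,214.661,0.2598])
c,T,s=wristT();print(c["vertical_fov"],c["cx"],c["cy"]);print(np.round(c["hand_eye"],3))
plan(line([545,-312,214,1.10],10),1)
t=env.read_camera("top")
for x,y,z in[(735,120,55),(765,255,0),(738,95,55)]:print(ray(t,((x+.5)/4-.5+185,(y+.5)/4-.5+120),z))
E
```

```text
64.38558890201342 258.4703724825707 190.13207749472124
[[-1.00000e-03 -9.71000e-01 -2.37000e-01  6.56200e+01]
 [ 1.00000e+00 -1.00000e-03 -0.00000e+00 -7.03000e-01]
 [-0.00000e+00 -2.37000e-01  9.71000e-01 -1.70805e+02]
 [ 0.00000e+00  0.00000e+00  0.00000e+00  1.00000e+00]]
[[44.7, -18.3, 0.1, -4.8, 1], [89.3, -36.7, 0.1, -9.6, 1], [134.0, -55.0, 0.2, -14.4, 1], [178.6, -73.4, 0.3, -19.3, 1], [223.3, -91.7, 0.3, -24.1, 1]]
[[48.2, 1.4, 0.1, -4.8, 1], [96.5, 2.9, 0.2, -9.6, 1], [144.8, 4.4, 0.2, -14.4, 1], [193.0, 5.9, 0.3, -19.2, 1], [241.3, 7.4, 0.4, -24.0, 1]]
[ 612.44551657 -365.98815281   55.        ]
[ 528.78803541 -385.12146929    0.        ]
[ 629.28316089 -371.90357587   55.        ]
```

Emit:
{"method": "arm_command", "body": {"targets": [[44.7, -18.3, 0.1, -4.8, 1], [89.3, -36.7, 0.1, -9.6, 1], [134.0, -55.0, 0.2, -14.4, 1], [178.6, -73.4, 0.3, -19.3, 1], [223.3, -91.7, 0.3, -24.1, 1]]}}

```text
t: 0.75
eef_pos: [354.1, -456.7, 214.4]
tcp_rot: [3.141, 0.0, 0.684]
ft_force: [0.6, -0.5, -0.3]
opening: 0.998
grip_force: 0.0
```

Emit:
{"method": "arm_command", "body": {"targets": [[48.2, 1.4, 0.1, -4.8, 0.5], [96.5, 2.9, 0.2, -9.6, 0.5], [144.8, 4.4, 0.2, -14.4, 0.5], [193.0, 5.9, 0.3, -19.2, 0.5], [241.3, 7.4, 0.4, -24.0, 0.5]]}}

```text
t: 1.25
eef_pos: [546.5, -310.5, 214.0]
tcp_rot: [3.141, 0.0, 1.103]
ft_force: [-0.1, -1.8, 0.1]
opening: 0.638
grip_force: 0.0
```

```bash
python3 - <<'E'
from h import *
plan(line([545,-312,130,1.10],4),0.5)
E
```

```text
[[0.0, 0.0, 21.0, -0.0, 0.5], [0.0, 0.0, 42.0, -0.0, 0.5], [0.0, 0.0, 63.0, -0.0, 0.5], [0.0, 0.0, 84.0, -0.0, 0.5]]
```

Emit:
{"method": "arm_command", "body": {"targets": [[0, 0, 21, 0, 0.5], [0, 0, 42, 0, 0.5], [0, 0, 63, 0, 0.5], [0, 0, 84, 0, 0.5], [0, 0, 84, 0, 0.5]]}}

```text
t: 1.75
eef_pos: [544.0, -311.2, 127.4]
tcp_rot: [-3.137, -0.001, 1.099]
ft_force: [-0.1, -0.8, 0.5]
opening: 0.501
grip_force: 0.0
```

```bash
python3 - <<'E'
from h import *
c,T,s=wristT();cv2.imwrite("pics/w1.png",c["frame"][:,:,::-1])
import pickle;pickle.dump((c,T,s),open("pics/w1.pkl","wb"));print(s["eef_pos"],s["tcp_rot"],s["ft_force"])
E
```

```text
[ 544.03992524 -311.23727469  127.39707952] [-3.13709204e+00 -6.21574939e-04  1.09935383e+00] [-0.13150716 -0.75219011  0.50601983]
```

View pics/w1.png

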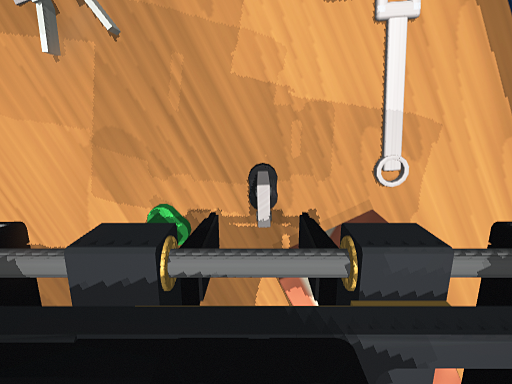

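Wrist view: the carrier is centred between the open fingers, with the plate top at (264,171)–(264,226) and the black foot from (263,163). The green look-alike is to the left at (168,222).

```bash
python3 - <<'E'
from h import *
import pickle
c,T,s=pickle.load(open("pics/w1.pkl","rb"))
f=c["frame"].astype(int);sub=f[155:235,235:292]
m=((sub.min(2)>95)&(sub.max(2)-sub.min(2)<30)).astype(np.uint8)
for v in range(0,80,4):
    x=np.where(m[v])[0];print(155+v,(x.min()+235,x.max()+235,len(x),f[155+v,264]) if len(x) else None)
R=lambda u,v,z:ray(c,(u,v),z,T)
Ti=np.linalg.inv(T@np.linalg.inv(c["hand_eye"]))
for n,u,v,z in[("far L",258,171,74),("farR",270,171,74),("nearL",258,226,74),("nearR",270,226,74),("footfar",262.5,163,12),("footL",248,190,10),("footR",277,190,10),("green",168,220,20),("greenR",190,238,14)]:
    p=R(u,v,z);print(n,np.round(p,1),np.round((Ti@np.r_[p,1])[:2],1))
E
```

```text
155 None
159 None
163 None
167 None
171 None
175 (np.int64(258), np.int64(267), 10, array([112, 107, 107]))
179 (np.int64(258), np.int64(268), 11, array([110, 108, 107]))
183 (np.int64(257), np.int64(268), 12, array([102,  99,  99]))
187 (np.int64(257), np.int64(269), 13, array([219, 211, 210]))
191 (np.int64(257), np.int64(269), 13, array([220, 215, 213]))
195 (np.int64(257), np.int64(269), 13, array([217, 211, 209]))
199 (np.int64(257), np.int64(269), 13, array([221, 215, 213]))
203 (np.int64(257), np.int64(269), 13, array([217, 210, 206]))
207 (np.int64(258), np.int64(269), 12, array([218, 212, 209]))
211 (np.int64(258), np.int64(269), 12, array([217, 211, 208]))
215 (np.int64(258), np.int64(269), 12, array([217, 211, 207]))
219 (np.int64(258), np.int64(269), 12, array([224, 218, 215]))
223 (np.int64(258), np.int64(269), 12, array([143, 140, 139]))
227 (np.int64(259), np.int64(259), 1, array([132, 104,  85]))
231 None
far L [ 554.6 -287.1   74. ] [26.3 -1.4]
farR [ 562.5 -291.2   74. ] [26.3  7.6]
nearL [ 534.8 -325.8   74. ] [-17.2  -1.4]
nearR [ 543.1 -330.    74. ] [-17.2   7.9]
footfar [ 556.5 -291.9   12. ] [22.8  2.8]
footL [ 531.8 -309.4   10. ] [ -3.9 -11.2]
footR [ 557.  -322.2   10. ] [-3.9 17. ]
green [ 450.9 -298.7   20. ] [-31.2 -88.2]
greenR [ 458. -326.   14.] [-52.3 -69.4]
```

Emit:
{"method": "arm_command", "body": {"targets": [[0, 3, 25, 0, 0.5], [0, 3, 50, 0, 0.5], [0, 3, 75, 0, 0.5], [0, 3, 90, 0, 0.5], [0, 3, 92, 0, 0.5]]}}

```text
t: 2.3
eef_pos: [547.5, -313.3, 37.2]
tcp_rot: [-3.14, -0.0, 1.099]
ft_force: [-0.2, -0.2, 0.2]
opening: 0.499
grip_force: 0.0
```

Emit:
{"method": "arm_command", "body": {"targets": [[0, 0, 0, 0, 0.5], [0, 0, 0, 0, 0], [0, 0, 0, 0, 0], [0, 0, 0, 0, 0], [0, 0, 0, 0, 0]]}}

```text
t: 2.8
eef_pos: [547.9, -313.5, 38.4]
tcp_rot: [3.141, 0.0, 1.099]
ft_force: [0.5, 1.0, 0.3]
opening: 0.216
grip_force: 0.0
```

Emit:
{"method": "arm_command", "body": {"targets": [[0, 0, 0, 0, 0]]}}

```text
t: 2.9
eef_pos: [547.8, -313.4, 38.1]
tcp_rot: [3.141, 0.0, 1.099]
ft_force: [0.6, -0.4, 0.0]
opening: 0.136
grip_force: 0.0
```

Emit:
{"method": "arm_command", "body": {"targets": [[0, 0, 0, 0, 0], [0, 0, 0, 0, 0], [0, 0, 0, 0, 0]]}}

```text
t: 3.2
eef_pos: [547.7, -313.3, 38.0]
tcp_rot: [-3.141, 0.0, 1.099]
ft_force: [-1.1, 0.5, 0.5]
opening: 0.101
grip_force: 30.0
```

```bash
python3 - <<'E'
from h import *
save([545+3*np.sin(1.1),-312-3*np.cos(1.1),38,1.10])
p=load();up=p+[0,0,60,0]
plan([[p+[0,0,k,0] for k in(10,30,50,60,60)]],0)
plan(line([*r2w([0,-60]),98,1.417],10),0)
print(r2w([0,-60]))
E
```

```text
[[0.0, 0.0, -10.0, -0.0, 0], [0.0, 0.0, -30.0, -0.0, 0], [0.0, 0.0, -50.0, -0.0, 0], [0.0, 0.0, -60.0, -0.0, 0], [0.0, 0.0, -60.0, -0.0, 0]]
[[10.4, -15.2, 0.0, -1.8, 0], [20.8, -30.4, 0.0, -3.6, 0], [31.2, -45.6, 0.0, -5.4, 0], [41.6, -60.8, 0.0, -7.3, 0], [52.0, -76.0, 0.0, -9.1, 0]]
[[12.7, -13.4, 0.0, -1.8, 0], [25.4, -26.8, 0.0, -3.6, 0], [38.0, -40.2, 0.0, -5.4, 0], [50.7, -53.5, 0.0, -7.2, 0], [63.4, -66.9, 0.0, -9.1, 0]]
[ 459.29647936 -151.68992501]
```

Emit:
{"method": "arm_command", "body": {"targets": [[0, 0, -10, 0, 0], [0, 0, -30, 0, 0], [0, 0, -50, 0, 0], [0, 0, -60, 0, 0], [0, 0, -60, 0, 0]]}}

```text
t: 3.7
eef_pos: [548.2, -313.7, 99.4]
tcp_rot: [3.139, 0.0, 1.099]
ft_force: [-0.5, -0.1, -3.3]
opening: 0.103
grip_force: 30.0
```

Emit:
{"method": "arm_command", "body": {"targets": [[10.4, -15.2, 0, -1.8, 0], [20.8, -30.4, 0, -3.6, 0], [31.2, -45.6, 0, -5.4, 0], [41.6, -60.8, 0, -7.3, 0], [52, -76, 0, -9.1, 0]]}}

```text
t: 4.2
eef_pos: [502.8, -231.7, 97.1]
tcp_rot: [-3.14, -0.0, 1.259]
ft_force: [0.3, -0.9, -2.8]
opening: 0.105
grip_force: 30.0
```

Emit:
{"method": "arm_command", "body": {"targets": [[12.7, -13.4, 0, -1.8, 0], [25.4, -26.8, 0, -3.6, 0], [38, -40.2, 0, -5.4, 0], [50.7, -53.5, 0, -7.2, 0], [63.4, -66.9, 0, -9.1, 0]]}}

```text
t: 4.7
eef_pos: [458.7, -150.8, 97.2]
tcp_rot: [-3.141, -0.0, 1.418]
ft_force: [-0.1, -0.1, -2.9]
opening: 0.104
grip_force: 30.0
```

Emit:
{"method": "arm_command", "body": {"targets": [[0, 0, 0, 0, 0], [0, 0, 0, 0, 0], [0, 0, 0, 0, 0]]}}

```text
t: 5.0
eef_pos: [460.0, -152.3, 97.7]
tcp_rot: [3.141, 0.0, 1.416]
ft_force: [-1.2, 0.0, -2.9]
opening: 0.108
grip_force: 30.0
```

```bash
python3 - <<'E'
from h import *
c,T,s=wristT();cv2.imwrite("pics/w2.png",cv2.resize(c["frame"][:,:,::-1],(800,600),interpolation=cv2.INTER_CUBIC))
import pickle;pickle.dump((c,T,s),open("pics/w2.pkl","wb"));print(s["eef_pos"],s["tcp_rot"],s["ft_force"],load())
E
```

```text
[ 459.97608618 -152.25922929   97.74079486] [3.14119942e+00 2.47708181e-04 1.41608846e+00] [-1.24056203  0.02570305 -2.92355411] [ 459.31780828 -151.6710161    98.            1.41764992]
```

View pics/w2.png

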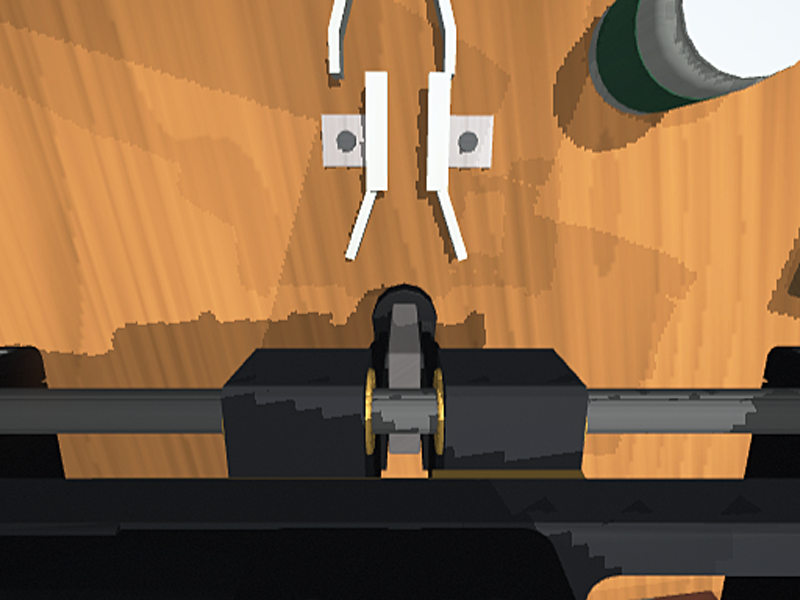

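Wrist view: the slot edges run from (386,190)/(427,190) to (387,72)/(430,72), so its centre is at about x=407. The held foot is centred at x≈404.5. The taper walls beyond, at x 336 and 450, are shifted to the left (rail -x).

```bash
python3 - <<'E'
from h import *
import pickle
c,T,s=pickle.load(open("pics/w2.pkl","rb"))
Ti=np.linalg.inv(T@np.linalg.inv(c["hand_eye"]))
f=c["frame"].astype(int);g=f.min(2)
def runs(v,u0=200,u1=300,th=190):
    b=(g[v,u0:u1]>th).astype(int);d=np.diff(np.r_[0,b,0]);return [(int(a)+u0,int(e)+u0-1) for a,e in zip(np.where(d==1)[0],np.where(d==-1)[0]) if e-a>2]
for v in(5,15,25,35,45,55,65,115,120,140,160):
    print(v,[(np.round((Ti@np.r_[ray(c,(a-.5,v),z,T),1])[:2],1).tolist(),np.round((Ti@np.r_[ray(c,(e+.5,v),z,T),1])[:2],1).tolist()) for z in[21 if 47<v<122 else 17] for a,e in runs(v)])
for u,v,z in [(238,200,70),(280,200,70),(251,205,134),(267,205,134)]: print("foot/plate",(Ti@np.r_[ray(c,(u,v),z,T),1])[:2])
print(w2r(s["eef_pos"]))
E
```

```text
5 [([146.1, -34.8], [146.1, -29.6]), ([146.1, 16.2], [146.1, 21.4])]
15 [([139.4, -36.5], [139.4, -31.3]), ([139.4, 17.8], [139.4, 23.0])]
25 [([132.7, -37.5], [132.7, -32.3]), ([132.6, 18.7], [132.6, 23.9])]
35 [([125.8, -37.1], [125.8, -32.5]), ([125.8, 18.8], [125.8, 23.4])]
45 [([118.8, -37.3], [118.8, -32.8]), ([118.8, 19.0], [118.8, 23.5])]
55 [([111.1, -19.7], [111.0, -9.1]), ([111.0, 10.5], [111.0, 21.0])]
65 [([104.0, -19.8], [104.0, -9.2]), ([104.0, 10.6], [104.0, 21.2])]
115 [([67.1, -19.8], [67.1, -9.5]), ([67.1, 10.2], [67.1, 21.2])]
120 [([63.3, -19.9], [63.3, -9.6]), ([63.3, 10.2], [63.3, 20.5])]
140 [([47.3, -25.4], [47.3, -20.5]), ([47.3, 21.2], [47.3, 26.1])]
160 [([30.9, -31.6], [30.9, -25.8]), ([30.9, 26.5], [30.9, 31.4])]
foot/plate [ 11.3065075  -14.80089162]
foot/plate [11.27188922 13.5732362 ]
foot/plate [26.78361874 -4.4207899 ]
foot/plate [26.77453388  2.93362339]
[  0.75889069 -60.45832054]
```

Emit:
{"method": "arm_command", "body": {"targets": [[0, 0, 0, 0, 0]]}}

```text
t: 5.15
eef_pos: [459.7, -152.1, 97.7]
tcp_rot: [3.142, 0.0, 1.416]
ft_force: [0.2, 1.0, -3.0]
opening: 0.105
grip_force: 30.0
```

```bash
python3 - <<'E'
from h import *
for i in range(3):
    c,T,s=wristT();print(np.round(s["eef_pos"],2),np.round(s["tcp_rot"],4),np.round(s["ft_force"],1))
Ti=np.linalg.inv(T@np.linalg.inv(c["hand_eye"]))
g=c["frame"].astype(int).min(2)
for v in (55,65,115):
    b=(g[v,200:300]>190).astype(int);d=np.diff(np.r_[0,b,0]);print(v,np.where(d==1)[0]+200,np.where(d==-1)[0]+199)
E
```

```text
[ 459.7  -152.14   97.75] [3.1416e+00 1.0000e-04 1.4161e+00] [ 0.2  1.  -3. ]
[ 459.65 -152.04   97.79] [3.1415e+00 1.0000e-04 1.4162e+00] [-0.1 -0.8 -3.4]
[ 459.6  -151.96   97.84] [3.1415e+00 1.0000e-04 1.4164e+00] [ 0.8 -0.1 -3.5]
55 [235 275] [247 288]
65 [235 275] [247 288]
115 [235 274] [247 286]
```

```bash
cat >> h.py <<'E'
RO=np.array([470.5,-91.15]);RY=-0.158;D=-7.5
from scipy.interpolate import interp1d
def centre():
    """centreline polyline (rail frame) with arc length s; s=y up to the joint start"""
    P=[(0,y) for y in np.arange(-80,60,1.)]
    P+=[(D*(k:=(y-60)/34),y) for y in np.arange(60,94,1.)]
    P+=[(D,y) for y in np.arange(94,110,1.)]
    a=np.radians(np.arange(0,90,1.)); P+=list(zip(80+D-80*np.cos(a),110+80*np.sin(a)))
    P+=[(x,190.) for x in np.arange(80+D,216,1.)]
    P=np.array(P);s=np.r_[0,np.cumsum(np.hypot(*np.diff(P,axis=0).T))]-80
    return interp1d(s,P.T)
C=centre()
def carr(s,off=(0,0)):
    f,r=C(s+9),C(s-9);m=(f+r)/2+off;h=np.arctan2(*(f-r)[::-1])+RY
    return m,h
def slide(s0,s1,step,z,off=(0,0),op=0):
    n=int(round((s1-s0)/step));ws=[]
    for k in range(1,n+1):
        m,h=carr(s0+(s1-s0)*k/n,off);ws.append([*r2w(m),z,h])
    plan([ws[i:i+5] for i in range(0,n,5)],op); print("end rail",m,"heading",h)
E
python3 - <<'E'
from h import *
m,h=carr(-62);w=r2w(m);print(w,h)
plan(line([*w,58,h],5),0);plan(line([*w,39,h],5),0)
slide(-62,-32,3,38.7);slide(-32,-2,2,38.7)
E
```

```text
[ 460.74470705 -152.3777246 ] 1.4127963267948966
[[-0.1, 0.3, 8.0, 0.1, 0], [-0.2, 0.6, 16.0, 0.1, 0], [-0.3, 0.9, 24.0, 0.2, 0], [-0.4, 1.2, 32.0, 0.2, 0], [-0.5, 1.5, 40.0, 0.3, 0]]
[[0.0, 0.0, 3.8, -0.0, 0], [0.0, 0.0, 7.6, -0.0, 0], [0.0, 0.0, 11.4, -0.0, 0], [0.0, 0.0, 15.2, -0.0, 0], [0.0, 0.0, 19.0, -0.0, 0]]
[[3.0, 0.0, 0.3, -0.0, 0], [6.0, 0.0, 0.3, -0.0, 0], [9.0, 0.0, 0.3, -0.0, 0], [12.0, 0.0, 0.3, -0.0, 0], [15.0, 0.0, 0.3, -0.0, 0]]
[[3.0, 0.0, 0.0, -0.0, 0], [6.0, 0.0, 0.0, -0.0, 0], [9.0, 0.0, 0.0, -0.0, 0], [12.0, 0.0, 0.0, -0.0, 0], [15.0, 0.0, 0.0, -0.0, 0]]
end rail [  0. -32.] heading 1.4127963267948966
[[2.0, 0.0, 0.0, -0.0, 0], [4.0, 0.0, 0.0, -0.0, 0], [6.0, 0.0, 0.0, -0.0, 0], [8.0, 0.0, 0.0, -0.0, 0], [10.0, 0.0, 0.0, -0.0, 0]]
[[2.0, 0.0, 0.0, -0.0, 0], [4.0, 0.0, 0.0, -0.0, 0], [6.0, 0.0, 0.0, -0.0, 0], [8.0, 0.0, 0.0, -0.0, 0], [10.0, 0.0, 0.0, -0.0, 0]]
[[2.0, 0.0, 0.0, -0.0, 0], [4.0, 0.0, 0.0, -0.0, 0], [6.0, 0.0, 0.0, -0.0, 0], [8.0, 0.0, 0.0, -0.0, 0], [10.0, 0.0, 0.0, -0.0, 0]]
end rail [ 0. -2.] heading 1.4127963267948966
```

Emit:
{"method": "arm_command", "body": {"targets": [[-0.1, 0.3, 8, 0.1, 0], [-0.2, 0.6, 16, 0.1, 0], [-0.3, 0.9, 24, 0.2, 0], [-0.4, 1.2, 32, 0.2, 0], [-0.5, 1.5, 40, 0.3, 0]]}}

```text
t: 5.8
eef_pos: [460.8, -152.3, 57.0]
tcp_rot: [-3.141, -0.0, 1.412]
ft_force: [-0.3, -0.2, -3.6]
opening: 0.101
grip_force: 30.0
```

Emit:
{"method": "arm_command", "body": {"targets": [[0, 0, 3.8, 0, 0], [0, 0, 7.6, 0, 0], [0, 0, 11.4, 0, 0], [0, 0, 15.2, 0, 0], [0, 0, 19, 0, 0]]}}

```text
t: 6.3
eef_pos: [461.0, -152.4, 38.7]
tcp_rot: [3.141, 0.0, 1.412]
ft_force: [-0.6, -0.7, -2.3]
opening: 0.101
grip_force: 30.0
```

Emit:
{"method": "arm_command", "body": {"targets": [[3, 0, 0.3, 0, 0], [6, 0, 0.3, 0, 0], [9, 0, 0.3, 0, 0], [12, 0, 0.3, 0, 0], [15, 0, 0.3, 0, 0]]}}

```text
t: 6.8
eef_pos: [463.4, -137.2, 38.8]
tcp_rot: [3.141, 0.0, 1.412]
ft_force: [0.2, -0.0, -2.9]
opening: 0.105
grip_force: 30.0
```

Emit:
{"method": "arm_command", "body": {"targets": [[3, 0, 0, 0, 0], [6, 0, 0, 0, 0], [9, 0, 0, 0, 0], [12, 0, 0, 0, 0], [15, 0, 0, 0, 0]]}}

```text
t: 7.3
eef_pos: [465.7, -122.5, 38.6]
tcp_rot: [3.142, 0.0, 1.412]
ft_force: [-0.2, -0.1, -2.3]
opening: 0.107
grip_force: 30.0
```

Emit:
{"method": "arm_command", "body": {"targets": [[2, 0, 0, 0, 0], [4, 0, 0, 0, 0], [6, 0, 0, 0, 0], [8, 0, 0, 0, 0], [10, 0, 0, 0, 0]]}}

```text
t: 7.8
eef_pos: [467.3, -112.7, 38.6]
tcp_rot: [3.142, 0.0, 1.412]
ft_force: [-0.2, -0.5, -3.1]
opening: 0.104
grip_force: 30.0
```

Emit:
{"method": "arm_command", "body": {"targets": [[2, 0, 0, 0, 0], [4, 0, 0, 0, 0], [6, 0, 0, 0, 0], [8, 0, 0, 0, 0], [10, 0, 0, 0, 0]]}}

```text
t: 8.3
eef_pos: [468.8, -102.8, 38.6]
tcp_rot: [3.142, 0.0, 1.412]
ft_force: [-0.4, -0.1, -3.0]
opening: 0.1
grip_force: 30.0
```

Emit:
{"method": "arm_command", "body": {"targets": [[2, 0, 0, 0, 0], [4, 0, 0, 0, 0], [6, 0, 0, 0, 0], [8, 0, 0, 0, 0], [10, 0, 0, 0, 0]]}}

```text
t: 8.8
eef_pos: [470.5, -92.9, 38.6]
tcp_rot: [3.142, 0.0, 1.412]
ft_force: [0.1, 0.5, -3.4]
opening: 0.102
grip_force: 30.0
```

```bash
python3 - <<'E'
from h import *
c,T,s=wristT();cv2.imwrite("pics/w3.png",cv2.resize(c["frame"][:,:,::-1],(800,600),interpolation=cv2.INTER_CUBIC))
import pickle;pickle.dump((c,T,s),open("pics/w3.pkl","wb"));print(s["eef_pos"],s["tcp_rot"],s["ft_force"],s["moment"],load())
E
```

```text
[470.45047967 -92.92764441  38.60812713] [3.14151798e+00 8.79049196e-05 1.41174383e+00] [ 0.1351953   0.54325475 -3.37951612] [-0.06339572 -0.06148664  0.06674823] [470.18724109 -93.14496441  38.7          1.41241394]
```

View pics/w3.png

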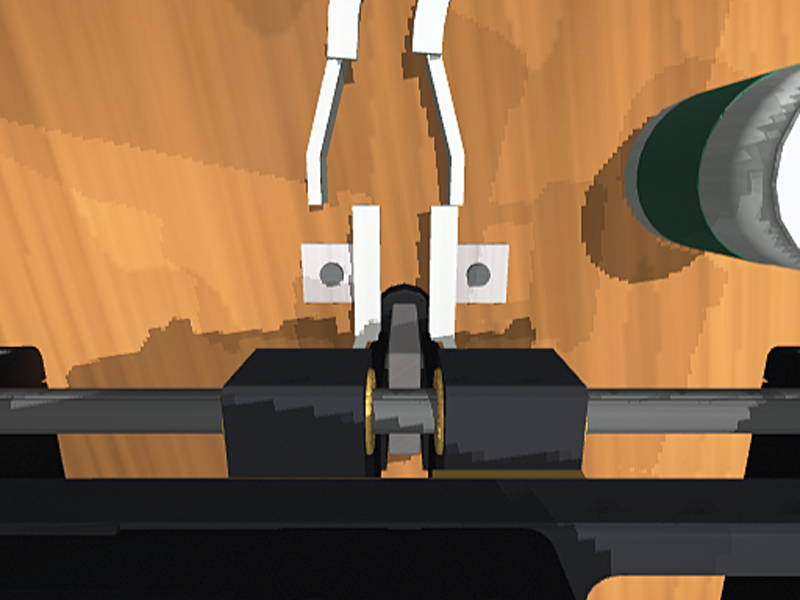

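The foot sits centred in the slot: slot edges at x 380 and 430, foot 381–429. The bend's lips begin at (329–357,58) and (413–443,52), shifted left. I'll measure the bend offset.

```bash
python3 - <<'E'
from h import *
import pickle
c,T,s=pickle.load(open("pics/w3.pkl","rb"))
Ti=np.linalg.inv(T@np.linalg.inv(c["hand_eye"]))
g=c["frame"].astype(int).min(2)
for v in(3,10,18,25,30,100,110,120,135,155,190,205):
    z=21 if v<38 or v>131 else 17
    b=(g[v,180:310]>190).astype(int);d=np.diff(np.r_[0,b,0])
    e=[(a+180-.5,k+180-.5) for a,k in zip(np.where(d==1)[0],np.where(d==-1)[0]) if k-a>3]
    q=[[np.round((Ti@np.r_[ray(c,(u,v),z,T),1])[:2],1).tolist() for u in p] for p in e]
    print(v,q)
E
```

```text
3 [[[127.2, -27.4], [127.2, -16.9]], [[127.2, 3.6], [127.1, 14.6]]]
10 [[[123.7, -28.1], [123.7, -17.5]], [[123.7, 3.0], [123.7, 13.6]]]
18 [[[119.7, -28.2], [119.7, -17.6]], [[119.7, 2.5], [119.6, 13.1]]]
25 [[[116.1, -28.4], [116.1, -17.7]], [[116.1, 1.9], [116.1, 12.6]]]
30 [[[113.6, -28.5], [113.6, -18.3]], [[113.5, 2.0], [113.5, 12.7]]]
100 [[[75.9, -39.1], [75.9, -33.6]], [[75.8, 17.3], [75.8, 22.1]]]
110 [[[70.0, -38.7], [70.0, -33.9]], [[70.0, 17.4], [70.0, 22.3]]]
120 [[[64.1, -39.0], [64.1, -34.1]], [[64.0, 16.9], [64.0, 22.5]]]
135 [[[55.2, -21.0], [55.2, -10.7]], [[55.2, 9.4], [55.2, 19.8]]]
155 [[[43.0, -21.3], [43.0, -10.8]], [[43.0, 9.6], [43.0, 20.1]]]
190 [[[20.8, -41.6], [20.7, -22.6]], [[20.7, -21.3], [20.7, -11.1]], [[20.7, 9.2], [20.7, 31.5]]]
205 [[[10.8, -21.6], [10.8, -15.8]], [[10.8, -13.8], [10.8, -11.3]], [[10.8, 9.3], [10.8, 19.6]]]
```

```bash
python3 - <<'E'
from h import *
slide(-2,53,2.75,38.7);slide(53,93,2,38.7)
E
```

```text
[[2.8, 0.0, 0.0, -0.0, 0], [5.5, 0.0, 0.0, -0.0, 0], [8.3, 0.0, 0.0, -0.0, 0], [11.0, 0.0, 0.0, -0.0, 0], [13.8, 0.0, 0.0, -0.0, 0]]
[[2.7, 0.0, 0.0, -0.0, 0], [5.5, 0.0, 0.0, -0.0, 0], [8.2, 0.0, 0.0, -0.0, 0], [11.0, 0.0, 0.0, -0.0, 0], [13.7, 0.0, 0.0, -0.0, 0]]
[[2.8, 0.0, 0.0, -0.0, 0], [5.5, 0.0, 0.0, -0.0, 0], [8.3, 0.0, 0.0, -0.0, 0], [11.0, 0.0, 0.0, -0.0, 0], [13.8, 0.0, 0.0, -0.0, 0]]
[[2.7, 0.0, 0.0, -0.0, 0], [5.5, 0.0, 0.0, -0.0, 0], [8.2, 0.0, 0.0, -0.0, 0], [11.0, 0.0, 0.0, -0.0, 0], [13.7, -0.2, 0.0, -1.4, 0]]
end rail [-0.21540966 52.97652377] heading 1.4367887237746404
[[2.0, -0.2, 0.0, -1.4, 0], [4.0, -0.4, 0.0, -2.8, 0], [5.9, -0.5, 0.0, -4.1, 0], [7.9, -0.7, 0.0, -5.5, 0], [9.9, -0.9, 0.0, -6.9, 0]]
[[2.0, 0.1, 0.0, -1.4, 0], [4.0, 0.2, 0.0, -2.8, 0], [6.0, 0.2, 0.0, -4.2, 0], [8.0, 0.1, 0.0, -4.2, 0], [10.0, -0.1, 0.0, -4.2, 0]]
[[1.9, 0.0, 0.0, 0.0, 0], [3.9, 0.0, 0.0, 0.0, 0], [5.9, 0.0, 0.0, 0.0, 0], [7.9, 0.0, 0.0, 0.0, 0], [9.9, 0.0, 0.0, 0.0, 0]]
[[2.0, 0.0, 0.0, 0.0, 0], [4.0, 0.2, 0.0, 0.9, 0], [6.0, 0.4, 0.0, 2.2, 0], [8.0, 0.6, 0.0, 3.6, 0], [10.0, 0.8, 0.0, 5.0, 0]]
end rail [-6.33491587 92.30959492] heading 1.543355720536968
```

Emit:
{"method": "arm_command", "body": {"targets": [[2.8, 0, 0, 0, 0], [5.5, 0, 0, 0, 0], [8.3, 0, 0, 0, 0], [11, 0, 0, 0, 0], [13.8, 0, 0, 0, 0]]}}

```text
t: 9.35
eef_pos: [472.6, -79.2, 38.6]
tcp_rot: [3.142, 0.0, 1.412]
ft_force: [0.5, -0.2, -2.6]
opening: 0.106
grip_force: 30.0
```

Emit:
{"method": "arm_command", "body": {"targets": [[2.7, 0, 0, 0, 0], [5.5, 0, 0, 0, 0], [8.2, 0, 0, 0, 0], [11, 0, 0, 0, 0], [13.7, 0, 0, 0, 0]]}}

```text
t: 9.85
eef_pos: [474.8, -65.7, 38.6]
tcp_rot: [3.142, 0.0, 1.412]
ft_force: [0.8, 0.2, -2.6]
opening: 0.103
grip_force: 30.0
```

Emit:
{"method": "arm_command", "body": {"targets": [[2.8, 0, 0, 0, 0], [5.5, 0, 0, 0, 0], [8.3, 0, 0, 0, 0], [11, 0, 0, 0, 0], [13.8, 0, 0, 0, 0]]}}

```text
t: 10.35
eef_pos: [477.0, -52.1, 38.6]
tcp_rot: [3.142, 0.0, 1.412]
ft_force: [-0.2, -0.3, -2.7]
opening: 0.104
grip_force: 30.0
```

Emit:
{"method": "arm_command", "body": {"targets": [[2.7, 0, 0, 0, 0], [5.5, 0, 0, 0, 0], [8.2, 0, 0, 0, 0], [11, 0, 0, 0, 0], [13.7, -0.2, 0, -1.4, 0]]}}

```text
t: 10.85
eef_pos: [478.9, -38.5, 38.6]
tcp_rot: [3.142, 0.0, 1.437]
ft_force: [0.1, -0.2, -3.6]
opening: 0.101
grip_force: 30.0
```

Emit:
{"method": "arm_command", "body": {"targets": [[2, -0.2, 0, -1.4, 0], [4, -0.4, 0, -2.8, 0], [5.9, -0.5, 0, -4.1, 0], [7.9, -0.7, 0, -5.5, 0], [9.9, -0.9, 0, -6.9, 0]]}}

```text
t: 11.35
eef_pos: [479.3, -28.7, 38.6]
tcp_rot: [-3.142, 0.0, 1.559]
ft_force: [-0.1, -0.4, -3.0]
opening: 0.103
grip_force: 30.0
```

Emit:
{"method": "arm_command", "body": {"targets": [[2, 0.1, 0, -1.4, 0], [4, 0.2, 0, -2.8, 0], [6, 0.2, 0, -4.2, 0], [8, 0.1, 0, -4.2, 0], [10, -0.1, 0, -4.2, 0]]}}

```text
t: 11.85
eef_pos: [479.4, -18.7, 38.6]
tcp_rot: [-3.142, 0.0, 1.63]
ft_force: [0.6, 0.0, -2.8]
opening: 0.101
grip_force: 30.0
```

Emit:
{"method": "arm_command", "body": {"targets": [[1.9, 0, 0, 0, 0], [3.9, 0, 0, 0, 0], [5.9, 0, 0, 0, 0], [7.9, 0, 0, 0, 0], [9.9, 0, 0, 0, 0]]}}

```text
t: 12.35
eef_pos: [478.8, -8.8, 38.6]
tcp_rot: [-3.142, 0.0, 1.63]
ft_force: [-0.9, -1.2, -2.8]
opening: 0.102
grip_force: 30.0
```

Emit:
{"method": "arm_command", "body": {"targets": [[2, 0, 0, 0, 0], [4, 0.2, 0, 0.9, 0], [6, 0.4, 0, 2.2, 0], [8, 0.6, 0, 3.6, 0], [10, 0.8, 0, 5, 0]]}}

```text
t: 12.85
eef_pos: [479.0, 1.2, 38.6]
tcp_rot: [3.142, 0.0, 1.54]
ft_force: [-0.2, 0.2, -3.0]
opening: 0.104
grip_force: 30.0
```

```bash
python3 - <<'E'
from h import *
c,T,s=wristT();cv2.imwrite("pics/w4.png",cv2.resize(c["frame"][:,:,::-1],(800,600),interpolation=cv2.INTER_CUBIC))
import pickle;pickle.dump((c,T,s),open("pics/w4.pkl","wb"));print(s["eef_pos"],s["tcp_rot"],s["ft_force"],s["moment"],load(),w2r(s["eef_pos"]))
E
```

```text
[479.02083654   1.24951932  38.60937008] [3.14157083e+00 8.29715068e-05 1.54035456e+00] [-0.16627369  0.15682458 -2.96386795] [ 0.02581791 -0.08588995 -0.01219721] [478.73937319   1.04238111  38.7          1.54331363] [-6.12375721 92.58928352]
```

View pics/w4.png

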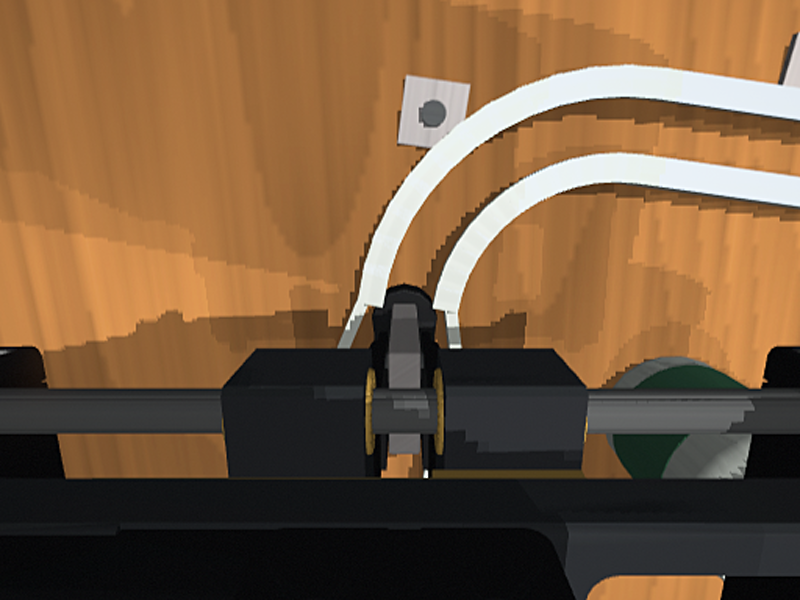

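The foot is just at the bend's lips (inner edges at x 383 and 435, y=300), with the whole bend in view. I'll measure its centreline against my path.

```bash
python3 - <<'E'
from h import *
import pickle
c,T,s=pickle.load(open("pics/w4.pkl","rb"))
Tt=T@np.linalg.inv(c["hand_eye"]);ty=Tt[:2,1]
g=c["frame"].astype(int).min(2)
R=lambda u,v:w2r(ray(c,(u,v),21,T)[:2]+0.65*ty)
cc=np.array([80+D,110])
def out(u,v): 
    p=R(u,v);return np.round([*p,np.hypot(*(p-cc)) if p[0]<80+D else p[1]],1)
for u in(340,370,400,430,460,490,508):
    b=(g[:160,u]>185).astype(int);d=np.diff(np.r_[0,b,0]);a=np.where(d==1)[0]-.5;k=np.where(d==-1)[0]-.5
    print(u,[ [out(u,i).tolist(),out(u,j).tolist()] for i,j in zip(a,k) if j-i>5])
for v in(130,150,165,180,190):
    b=(g[v,215:310]>185).astype(int);d=np.diff(np.r_[0,b,0]);a=np.where(d==1)[0]+214.5;k=np.where(d==-1)[0]+214.5
    print(v,[ [out(i,v).tolist(),out(j,v).tolist()] for i,j in zip(a,k) if j-i>5])
E
```

```text
340 [[[27.2, 199.0, 99.9], [29.2, 188.4, 89.6]], [[33.3, 167.3, 69.5], [35.5, 155.8, 58.9]]]
370 [[[43.2, 205.9, 100.2], [45.5, 195.4, 89.6]], [[49.7, 175.8, 69.6], [51.9, 165.6, 59.3]]]
400 [[[59.7, 210.1, 100.9], [62.3, 199.2, 89.8]], [[67.0, 179.7, 69.9], [69.6, 169.0, 59.1]]]
430 [[[77.0, 210.7, 210.7], [79.9, 199.8, 199.8]], [[85.2, 179.7, 179.7], [87.9, 169.6, 169.6]]]
460 [[[94.7, 210.3, 210.3], [97.7, 199.9, 199.9]], [[103.5, 179.8, 179.8], [106.6, 169.0, 169.0]]]
490 [[[112.3, 210.4, 210.4], [115.6, 199.9, 199.9]], [[122.0, 179.8, 179.8], [125.4, 169.0, 169.0]]]
508 [[[118.9, 222.8, 222.8], [126.5, 199.7, 199.7]], [[133.2, 179.5, 179.5], [136.8, 168.6, 168.6]]]
130 [[[-19.8, 149.6, 100.4], [-7.1, 151.2, 89.7]]]
150 [[[-23.8, 136.9, 100.0], [-12.2, 138.4, 89.4]], [[10.4, 141.3, 69.5], [19.0, 142.4, 62.6]]]
165 [[[-25.9, 127.2, 99.9], [-15.4, 128.6, 89.8]], [[6.3, 131.3, 69.6], [18.0, 132.8, 59.1]]]
180 [[[-27.4, 117.4, 100.1], [-16.7, 118.8, 89.7]], [[3.9, 121.4, 69.5], [14.6, 122.8, 59.3]]]
190 [[[-27.9, 110.8, 100.4], [-17.2, 112.2, 89.7]], [[3.0, 114.7, 69.7], [13.7, 116.1, 59.1]]]
```

```bash
python3 - <<'E'
from h import *
slide(93,243,2.5,38.7)
E
```

```text
[[2.4, 0.1, 0.0, 1.7, 0], [4.9, 0.1, 0.0, 3.5, 0], [7.4, 0.2, 0.0, 5.2, 0], [9.9, 0.3, 0.0, 6.9, 0], [12.4, 0.5, 0.0, 7.8, 0]]
[[2.5, 0.1, 0.0, 0.4, 0], [5.0, 0.2, 0.0, 1.2, 0], [7.5, 0.3, 0.0, 2.2, 0], [10.0, 0.5, 0.0, 3.4, 0], [12.4, 0.7, 0.0, 4.9, 0]]
[[2.5, 0.1, 0.0, 1.7, 0], [5.0, 0.2, 0.0, 3.5, 0], [7.5, 0.4, 0.0, 5.3, 0], [9.9, 0.6, 0.0, 7.1, 0], [12.4, 1.0, 0.0, 8.9, 0]]
[[2.5, 0.0, 0.0, 1.8, 0], [5.0, 0.1, 0.0, 3.6, 0], [7.4, 0.3, 0.0, 5.3, 0], [9.9, 0.6, 0.0, 7.1, 0], [12.4, 1.0, 0.0, 8.9, 0]]
[[2.5, 0.0, 0.0, 1.8, 0], [4.9, 0.1, 0.0, 3.6, 0], [7.4, 0.3, 0.0, 5.4, 0], [9.9, 0.6, 0.0, 7.2, 0], [12.3, 0.9, 0.0, 9.0, 0]]
[[2.5, 0.1, 0.0, 1.8, 0], [5.0, 0.2, 0.0, 3.6, 0], [7.5, 0.4, 0.0, 5.4, 0], [10.0, 0.6, 0.0, 7.1, 0], [12.4, 1.0, 0.0, 8.9, 0]]
[[2.5, 0.0, 0.0, 1.8, 0], [5.0, 0.1, 0.0, 3.6, 0], [7.5, 0.3, 0.0, 5.4, 0], [9.9, 0.6, 0.0, 7.2, 0], [12.4, 1.0, 0.0, 9.0, 0]]
[[2.5, 0.0, 0.0, 1.8, 0], [4.9, 0.1, 0.0, 3.6, 0], [7.4, 0.3, 0.0, 5.4, 0], [9.9, 0.6, 0.0, 7.1, 0], [12.3, 0.9, 0.0, 8.9, 0]]
[[2.5, 0.1, 0.0, 1.8, 0], [5.0, 0.2, 0.0, 3.6, 0], [7.5, 0.4, 0.0, 5.4, 0], [10.0, 0.7, 0.0, 7.2, 0], [12.4, 1.0, 0.0, 9.0, 0]]
[[2.5, 0.0, 0.0, 1.8, 0], [5.0, 0.2, 0.0, 3.6, 0], [7.5, 0.3, 0.0, 5.4, 0], [9.9, 0.6, 0.0, 7.2, 0], [12.4, 1.0, 0.0, 8.9, 0]]
[[2.5, 0.0, 0.0, 1.8, 0], [5.0, 0.1, 0.0, 3.6, 0], [7.4, 0.3, 0.0, 5.4, 0], [9.9, 0.6, 0.0, 7.2, 0], [12.4, 0.9, 0.0, 8.8, 0]]
[[2.5, 0.0, 0.0, 1.4, 0], [5.0, 0.0, 0.0, 2.5, 0], [7.4, 0.1, 0.0, 3.4, 0], [9.9, 0.2, 0.0, 4.0, 0], [12.4, 0.3, 0.0, 4.3, 0]]
end rail [ 79.02072029 189.97972977] heading -0.15574770250649678
```

Emit:
{"method": "arm_command", "body": {"targets": [[2.4, 0.1, 0, 1.7, 0], [4.9, 0.1, 0, 3.5, 0], [7.4, 0.2, 0, 5.2, 0], [9.9, 0.3, 0, 6.9, 0], [12.4, 0.5, 0, 7.8, 0]]}}

```text
t: 13.4
eef_pos: [479.9, 13.6, 38.6]
tcp_rot: [3.142, 0.0, 1.405]
ft_force: [0.4, 0.3, -2.5]
opening: 0.105
grip_force: 30.0
```

Emit:
{"method": "arm_command", "body": {"targets": [[2.5, 0.1, 0, 0.4, 0], [5, 0.2, 0, 1.2, 0], [7.5, 0.3, 0, 2.2, 0], [10, 0.5, 0, 3.4, 0], [12.4, 0.7, 0, 4.9, 0]]}}

```text
t: 13.9
eef_pos: [482.6, 25.8, 38.6]
tcp_rot: [3.142, 0.0, 1.319]
ft_force: [-0.3, -0.5, -4.2]
opening: 0.108
grip_force: 30.0
```

Emit:
{"method": "arm_command", "body": {"targets": [[2.5, 0.1, 0, 1.7, 0], [5, 0.2, 0, 3.5, 0], [7.5, 0.4, 0, 5.3, 0], [9.9, 0.6, 0, 7.1, 0], [12.4, 1, 0, 8.9, 0]]}}

```text
t: 14.4
eef_pos: [486.6, 37.6, 38.6]
tcp_rot: [3.142, 0.0, 1.164]
ft_force: [0.5, 0.4, -2.7]
opening: 0.107
grip_force: 30.0
```

No contact forces so far, so I'll carry on.

Emit:
{"method": "arm_command", "body": {"targets": [[2.5, 0, 0, 1.8, 0], [5, 0.1, 0, 3.6, 0], [7.4, 0.3, 0, 5.3, 0], [9.9, 0.6, 0, 7.1, 0], [12.4, 1, 0, 8.9, 0]]}}

```text
t: 14.9
eef_pos: [492.5, 48.6, 38.6]
tcp_rot: [3.142, 0.0, 1.008]
ft_force: [0.0, 0.0, -2.8]
opening: 0.107
grip_force: 30.0
```

Emit:
{"method": "arm_command", "body": {"targets": [[2.5, 0, 0, 1.8, 0], [4.9, 0.1, 0, 3.6, 0], [7.4, 0.3, 0, 5.4, 0], [9.9, 0.6, 0, 7.2, 0], [12.3, 0.9, 0, 9, 0]]}}

```text
t: 15.4
eef_pos: [499.8, 58.5, 38.6]
tcp_rot: [3.142, 0.0, 0.851]
ft_force: [1.1, -0.9, -3.7]
opening: 0.104
grip_force: 30.0
```

Emit:
{"method": "arm_command", "body": {"targets": [[2.5, 0.1, 0, 1.8, 0], [5, 0.2, 0, 3.6, 0], [7.5, 0.4, 0, 5.4, 0], [10, 0.6, 0, 7.1, 0], [12.4, 1, 0, 8.9, 0]]}}

```text
t: 15.9
eef_pos: [508.7, 67.2, 38.6]
tcp_rot: [-3.142, 0.0, 0.696]
ft_force: [-1.0, -0.7, -3.2]
opening: 0.106
grip_force: 30.0
```

Emit:
{"method": "arm_command", "body": {"targets": [[2.5, 0, 0, 1.8, 0], [5, 0.1, 0, 3.6, 0], [7.5, 0.3, 0, 5.4, 0], [9.9, 0.6, 0, 7.2, 0], [12.4, 1, 0, 9, 0]]}}

```text
t: 16.4
eef_pos: [518.8, 74.3, 38.5]
tcp_rot: [3.142, 0.0, 0.539]
ft_force: [-0.6, -0.3, -3.2]
opening: 0.106
grip_force: 30.0
```

Emit:
{"method": "arm_command", "body": {"targets": [[2.5, 0, 0, 1.8, 0], [4.9, 0.1, 0, 3.6, 0], [7.4, 0.3, 0, 5.4, 0], [9.9, 0.6, 0, 7.1, 0], [12.3, 0.9, 0, 8.9, 0]]}}

```text
t: 16.9
eef_pos: [529.8, 79.9, 38.5]
tcp_rot: [3.142, 0.0, 0.383]
ft_force: [0.6, -0.4, -3.3]
opening: 0.102
grip_force: 30.0
```

Emit:
{"method": "arm_command", "body": {"targets": [[2.5, 0.1, 0, 1.8, 0], [5, 0.2, 0, 3.6, 0], [7.5, 0.4, 0, 5.4, 0], [10, 0.7, 0, 7.2, 0], [12.4, 1, 0, 9, 0]]}}

```text
t: 17.4
eef_pos: [541.7, 83.6, 38.5]
tcp_rot: [3.142, 0.0, 0.226]
ft_force: [-0.2, -0.6, -3.2]
opening: 0.105
grip_force: 30.0
```

Emit:
{"method": "arm_command", "body": {"targets": [[2.5, 0, 0, 1.8, 0], [5, 0.2, 0, 3.6, 0], [7.5, 0.3, 0, 5.4, 0], [9.9, 0.6, 0, 7.2, 0], [12.4, 1, 0, 8.9, 0]]}}

```text
t: 17.9
eef_pos: [554.0, 85.4, 38.5]
tcp_rot: [3.142, 0.0, 0.071]
ft_force: [-0.1, 0.7, -3.3]
opening: 0.104
grip_force: 30.0
```

Emit:
{"method": "arm_command", "body": {"targets": [[2.5, 0, 0, 1.8, 0], [5, 0.1, 0, 3.6, 0], [7.4, 0.3, 0, 5.4, 0], [9.9, 0.6, 0, 7.2, 0], [12.4, 0.9, 0, 8.8, 0]]}}

```text
t: 18.4
eef_pos: [566.5, 85.4, 38.5]
tcp_rot: [3.141, 0.0, -0.083]
ft_force: [-0.7, -0.2, -2.6]
opening: 0.107
grip_force: 30.0
```

Emit:
{"method": "arm_command", "body": {"targets": [[2.5, 0, 0, 1.4, 0], [5, 0, 0, 2.5, 0], [7.4, 0.1, 0, 3.4, 0], [9.9, 0.2, 0, 4, 0], [12.4, 0.3, 0, 4.3, 0]]}}

```text
t: 18.9
eef_pos: [578.9, 84.0, 38.6]
tcp_rot: [3.141, -0.0, -0.156]
ft_force: [-0.2, 0.2, -3.3]
opening: 0.102
grip_force: 30.0
```

```bash
python3 - <<'E'
from h import *
c,T,s=wristT();cv2.imwrite("pics/w5.png",cv2.resize(c["frame"][:,:,::-1],(800,600),interpolation=cv2.INTER_CUBIC))
import pickle;pickle.dump((c,T,s),open("pics/w5.pkl","wb"));print(s["eef_pos"],s["tcp_rot"],s["ft_force"],s["moment"],load(),w2r(s["eef_pos"]))
E
```

```text
[578.92545731  83.99053078  38.59220831] [ 3.14148306e+00 -1.68517050e-05 -1.56128082e-01] [-0.15099621  0.19224369 -3.29278135] [ 0.03933634 -0.00294283  0.05331132] [ 5.78390146e+02  8.40474096e+01  3.87000000e+01 -1.54891732e-01] [ 79.51769119 190.01900458]
```

View pics/w5.png

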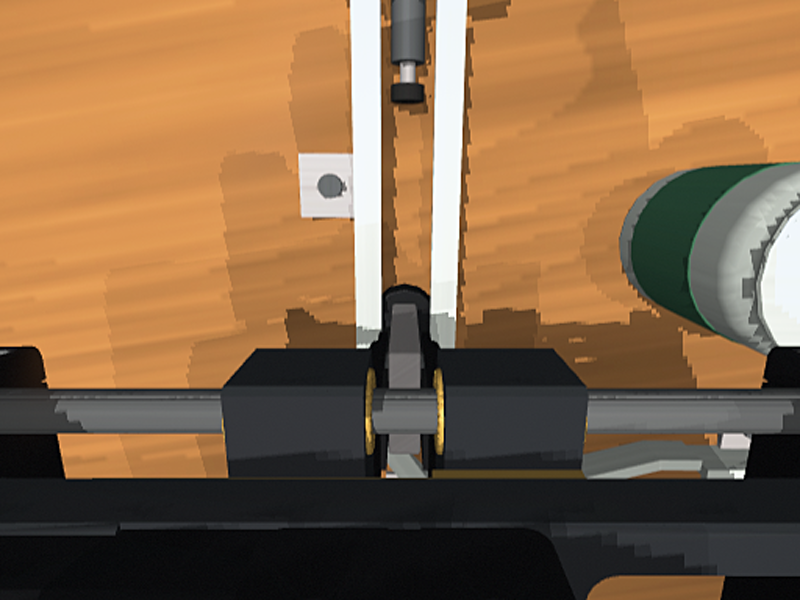

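The carrier is in the last straight, centred in the slot (380–431). The buffer's rubber face is at about (407,103).

```bash
python3 - <<'E'
from h import *
import pickle
c,T,s=pickle.load(open("pics/w5.pkl","rb"))
Ti=np.linalg.inv(T@np.linalg.inv(c["hand_eye"]))
t=lambda u,v,z:np.round((Ti@np.r_[ray(c,(u,v),z,T),1])[:2],1)
print("face",t(407/1.5625,103/1.5625,1.5),t(407/1.5625,92/1.5625,14.5),t(407/1.5625,103/1.5625,8))
g=c["frame"].astype(int).min(2)
for v in(3,30,60,100,140,180):
    b=(g[v,215:305]>185).astype(int);d=np.diff(np.r_[0,b,0]);a=np.where(d==1)[0]+214.5;k=np.where(d==-1)[0]+214.5
    print(v,[[t(i,v,21).tolist(),t(j,v,21).tolist()] for i,j in zip(a,k) if j-i>5])
slide(243,283,2.5,38.7)
slide(283,303,1,38.7)
E
```

```text
face [96.2  1. ] [98.2  0.9] [95.2  0.9]
3 [[[125.9, -19.6], [125.9, -9.1]], [[125.9, 11.3], [125.9, 21.9]]]
30 [[[112.3, -19.4], [112.3, -9.3]], [[112.3, 11.0], [112.3, 21.7]]]
60 [[[96.5, -19.9], [96.5, -8.9]], [[96.5, 11.2], [96.5, 21.6]]]
100 [[[74.4, -26.4], [74.4, -9.2]], [[74.4, 11.0], [74.4, 21.0]]]
140 [[[50.9, -19.9], [50.9, -9.5]], [[50.9, 10.7], [50.9, 21.1]]]
180 [[[26.0, -19.9], [26.0, -9.8]], [[25.9, 10.4], [25.9, 21.1]]]
[[2.5, 0.0, 0.0, 0.2, 0], [5.0, 0.0, 0.0, 0.2, 0], [7.5, 0.0, 0.0, 0.2, 0], [10.0, 0.0, 0.0, 0.2, 0], [12.5, 0.0, 0.0, 0.2, 0]]
[[2.5, 0.0, 0.0, -0.0, 0], [5.0, 0.0, 0.0, -0.0, 0], [7.5, 0.0, 0.0, -0.0, 0], [10.0, 0.0, 0.0, -0.0, 0], [12.5, 0.0, 0.0, -0.0, 0]]
[[2.5, 0.0, 0.0, -0.0, 0], [5.0, 0.0, 0.0, -0.0, 0], [7.5, 0.0, 0.0, -0.0, 0], [10.0, 0.0, 0.0, -0.0, 0], [12.5, 0.0, 0.0, -0.0, 0]]
[[2.5, 0.0, 0.0, -0.0, 0]]
end rail [119.02050811 190.        ] heading -0.158
[[1.0, 0.0, 0.0, -0.0, 0], [2.0, 0.0, 0.0, -0.0, 0], [3.0, 0.0, 0.0, -0.0, 0], [4.0, 0.0, 0.0, -0.0, 0], [5.0, 0.0, 0.0, -0.0, 0]]
[[1.0, 0.0, 0.0, -0.0, 0], [2.0, 0.0, 0.0, -0.0, 0], [3.0, 0.0, 0.0, -0.0, 0], [4.0, 0.0, 0.0, -0.0, 0], [5.0, 0.0, 0.0, -0.0, 0]]
[[1.0, 0.0, 0.0, -0.0, 0], [2.0, 0.0, 0.0, -0.0, 0], [3.0, 0.0, 0.0, -0.0, 0], [4.0, 0.0, 0.0, -0.0, 0], [5.0, 0.0, 0.0, -0.0, 0]]
[[1.0, 0.0, 0.0, -0.0, 0], [2.0, 0.0, 0.0, -0.0, 0], [3.0, 0.0, 0.0, -0.0, 0], [4.0, 0.0, 0.0, -0.0, 0], [5.0, 0.0, 0.0, -0.0, 0]]
end rail [139.02050811 190.        ] heading -0.158
```

```bash
python3 - <<'E'
from h import *
save([5.78390146e+02,8.40474096e+01,38.7,-1.54891732e-01])
p=load();c,s=np.cos(p[3]),np.sin(p[3]);mv=lambda p,x,y,r:[p[0]+c*x+s*y,p[1]+s*x-c*y,p[2],-0.163]
plan(line(mv(p,12.5,1.0,0),5),0)
plan(line(mv(p,60,1.4,0),20),0)
print(load())
E
```

```text
[[2.5, 0.2, 0.0, 0.1, 0], [5.0, 0.4, 0.0, 0.2, 0], [7.5, 0.6, 0.0, 0.3, 0], [10.0, 0.8, 0.0, 0.4, 0], [12.5, 1.0, 0.0, 0.5, 0]]
[[2.4, 0.0, 0.0, -0.0, 0], [4.8, 0.0, 0.0, -0.0, 0], [7.1, 0.0, 0.0, -0.0, 0], [9.5, 0.0, 0.0, -0.0, 0], [11.9, 0.0, 0.0, -0.0, 0]]
[[2.4, 0.0, 0.0, -0.0, 0], [4.7, 0.0, 0.0, -0.0, 0], [7.1, 0.0, 0.0, -0.0, 0], [9.5, 0.0, 0.0, -0.0, 0], [11.9, 0.0, 0.0, -0.0, 0]]
[[2.3, 0.0, 0.0, -0.0, 0], [4.7, 0.0, 0.0, -0.0, 0], [7.1, 0.0, 0.0, -0.0, 0], [9.5, 0.0, 0.0, -0.0, 0], [11.8, 0.0, 0.0, -0.0, 0]]
[[2.4, 0.0, 0.0, -0.0, 0], [4.8, 0.0, 0.0, -0.0, 0], [7.2, 0.0, 0.0, -0.0, 0], [9.5, 0.0, 0.0, -0.0, 0], [11.9, 0.0, 0.0, -0.0, 0]]
[ 6.37451832e+02  7.33937247e+01  3.87000000e+01 -1.63618378e-01]
```

Emit:
{"method": "arm_command", "body": {"targets": [[2.5, 0.2, 0, 0.1, 0], [5, 0.4, 0, 0.2, 0], [7.5, 0.6, 0, 0.3, 0], [10, 0.8, 0, 0.4, 0], [12.5, 1, 0, 0.5, 0]]}}

```text
t: 19.45
eef_pos: [591.1, 81.0, 38.6]
tcp_rot: [3.142, -0.0, -0.164]
ft_force: [0.4, 0.8, -3.1]
opening: 0.106
grip_force: 30.0
```

Emit:
{"method": "arm_command", "body": {"targets": [[2.4, 0, 0, 0, 0], [4.8, 0, 0, 0, 0], [7.1, 0, 0, 0, 0], [9.5, 0, 0, 0, 0], [11.9, 0, 0, 0, 0]]}}

```text
t: 19.95
eef_pos: [602.8, 79.1, 38.6]
tcp_rot: [3.142, 0.0, -0.164]
ft_force: [-0.6, -0.2, -2.9]
opening: 0.102
grip_force: 30.0
```

Emit:
{"method": "arm_command", "body": {"targets": [[2.4, 0, 0, 0, 0], [4.7, 0, 0, 0, 0], [7.1, 0, 0, 0, 0], [9.5, 0, 0, 0, 0], [11.9, 0, 0, 0, 0]]}}

```text
t: 20.45
eef_pos: [614.6, 77.1, 38.6]
tcp_rot: [3.141, 0.0, -0.164]
ft_force: [0.0, -0.0, -2.8]
opening: 0.107
grip_force: 30.0
```

Emit:
{"method": "arm_command", "body": {"targets": [[2.3, 0, 0, 0, 0], [4.7, 0, 0, 0, 0], [7.1, 0, 0, 0, 0], [9.5, 0, 0, 0, 0], [11.8, 0, 0, 0, 0]]}}

```text
t: 20.95
eef_pos: [626.2, 75.2, 38.6]
tcp_rot: [3.142, 0.0, -0.164]
ft_force: [0.0, 0.6, -1.8]
opening: 0.103
grip_force: 30.0
```

Emit:
{"method": "arm_command", "body": {"targets": [[2.4, 0, 0, 0, 0], [4.8, 0, 0, 0, 0], [7.2, 0, 0, 0, 0], [9.5, 0, 0, 0, 0], [11.9, 0, 0, 0, 0]]}}

```text
t: 21.45
eef_pos: [638.0, 73.3, 38.6]
tcp_rot: [3.142, -0.0, -0.164]
ft_force: [0.4, -0.4, -3.3]
opening: 0.104
grip_force: 30.0
```

Emit:
{"method": "arm_command", "body": {"targets": [[1, 0, 0.1, 0, 0], [2, 0, 0.2, 0, 0], [3, 0, 0.3, 0, 0], [4, 0, 0.4, 0, 0], [5, 0, 0.5, 0, 0]]}}

```text
t: 21.95
eef_pos: [642.8, 72.5, 38.1]
tcp_rot: [3.141, -0.0, -0.164]
ft_force: [-0.3, -1.0, -3.0]
opening: 0.104
grip_force: 30.0
```

Emit:
{"method": "arm_command", "body": {"targets": [[0.8, 0, 0, 0, 0], [1.6, 0, 0, 0, 0], [2.4, 0, 0, 0, 0], [3.2, 0, 0, 0, 0], [4, 0, 0, 0, 0]]}}

```text
t: 22.45
eef_pos: [646.7, 71.8, 38.1]
tcp_rot: [3.141, 0.0, -0.164]
ft_force: [0.4, 0.8, -2.4]
opening: 0.101
grip_force: 30.0
```

Emit:
{"method": "arm_command", "body": {"targets": [[0.6, 0, 0, 0, 0], [1.2, 0, 0, 0, 0], [1.8, 0, 0, 0, 0], [2.4, 0, 0, 0, 0], [3, 0, 0, 0, 0]]}}

```text
t: 22.95
eef_pos: [649.6, 71.3, 38.1]
tcp_rot: [3.142, 0.0, -0.164]
ft_force: [-0.4, -0.4, -2.8]
opening: 0.104
grip_force: 30.0
```

Emit:
{"method": "arm_command", "body": {"targets": [[0.5, 0, 0, 0, 0], [1, 0, 0, 0, 0], [1.5, 0, 0, 0, 0], [2, 0, 0, 0, 0], [2, 0, 0, 0, 0]]}}

```text
t: 23.45
eef_pos: [651.7, 71.0, 38.1]
tcp_rot: [3.141, -0.0, -0.164]
ft_force: [0.2, 0.1, -3.3]
opening: 0.102
grip_force: 30.0
```

Emit:
{"method": "arm_command", "body": {"targets": [[0.5, 0, 0, 0, 0], [1, 0, 0, 0, 0], [1.5, 0, 0, 0, 0], [2, 0, 0, 0, 0], [2, 0, 0, 0, 0]]}}

```text
t: 23.95
eef_pos: [653.4, 70.7, 38.1]
tcp_rot: [3.141, 0.0, -0.164]
ft_force: [-2.1, 0.8, -2.0]
opening: 0.104
grip_force: 30.0
```

Emit:
{"method": "arm_command", "body": {"targets": [[0.4, 0, 0, 0, 0], [0.8, 0, 0, 0, 0], [1.2, 0, 0, 0, 0], [1.5, 0, 0, 0, 0], [1.5, 0, 0, 0, 0]]}}

```text
t: 24.45
eef_pos: [654.8, 70.5, 38.0]
tcp_rot: [3.141, 0.0, -0.164]
ft_force: [-4.6, 0.7, -1.3]
opening: 0.101
grip_force: 30.0
```

Emit:
{"method": "arm_command", "body": {"targets": [[0.2, 0, 0, 0, 0], [0.4, 0, 0, 0, 0], [0.6, 0, 0, 0, 0], [0.6, 0, 0, 0, 0], [0.6, 0, 0, 0, 0]]}}

```text
t: 24.95
eef_pos: [655.5, 70.4, 38.1]
tcp_rot: [3.141, 0.0, -0.164]
ft_force: [-5.0, 1.0, -0.2]
opening: 0.104
grip_force: 30.0
```

Emit:
{"method": "arm_command", "body": {"targets": [[0.3, 0, 0, 0, 0], [0.6, 0, 0, 0, 0], [0.9, 0, 0, 0, 0], [1.2, 0, 0, 0, 0], [1.2, 0, 0, 0, 0]]}}

```text
t: 25.45
eef_pos: [656.3, 70.2, 38.1]
tcp_rot: [3.141, 0.001, -0.164]
ft_force: [-6.5, 1.0, 1.0]
opening: 0.105
grip_force: 30.0
```

Emit:
{"method": "arm_command", "body": {"targets": [[0, 0, 0, 0, 0], [0, 0, 0, 0, 0], [0, 0, 0, 0, 0], [0, 0, 0, 0, 0], [0, 0, 0, 0, 0]]}}

```text
t: 25.95
eef_pos: [656.3, 70.2, 38.1]
tcp_rot: [3.141, 0.001, -0.164]
ft_force: [-6.5, 1.3, -0.5]
opening: 0.102
grip_force: 30.0
```

Emit:
{"method": "arm_command", "body": {"targets": [[0, 0, 0, 0, 0], [0, 0, 0, 0, 0], [0, 0, 0, 0, 0], [0, 0, 0, 0, 0], [0, 0, 0, 0, 0]]}}

```text
t: 26.45
eef_pos: [656.3, 70.2, 38.1]
tcp_rot: [3.141, 0.001, -0.164]
ft_force: [-6.9, 0.8, 1.1]
opening: 0.105
grip_force: 30.0
```

Emit:
{"method": "arm_command", "body": {"targets": [[-0.4, 0, 0, 0, 0], [-0.8, 0, 0, 0, 0], [-1.2, 0, 0, 0, 0], [-1.6, 0, 0, 0, 0], [-2, 0, 0, 0, 0]]}}

```text
t: 26.95
eef_pos: [654.9, 70.5, 38.1]
tcp_rot: [3.142, -0.0, -0.164]
ft_force: [-3.8, 1.7, -1.6]
opening: 0.105
grip_force: 30.0
```

Emit:
{"method": "arm_command", "body": {"targets": [[0, 0, 0, 0, 0], [0, 0, 0, 0, 0], [0, 0, 0, 0, 0.4], [0, 0, 0, 0, 0.4], [0, 0, 0, 0, 0.4]]}}

```text
t: 27.45
eef_pos: [655.5, 70.4, 38.5]
tcp_rot: [-3.141, -0.002, -0.164]
ft_force: [0.4, -0.1, -0.4]
opening: 0.304
grip_force: 0.0
```

Emit:
{"method": "arm_command", "body": {"targets": [[0, 0, 0, 0, 0.4], [0, 0, 0, 0, 0.4], [0, 0, 0, 0, 0.4], [0, 0, 0, 0, 0.4], [0, 0, 0, 0, 0.4]]}}

```text
t: 27.95
eef_pos: [654.8, 70.5, 38.1]
tcp_rot: [3.141, -0.0, -0.164]
ft_force: [-0.2, 0.0, -0.6]
opening: 0.4
grip_force: 0.0
```

Released. Now I'll lift straight up and check.

Emit:
{"method": "arm_command", "body": {"targets": [[0, 0, -10, 0, 0.4], [0, 0, -25, 0, 0.4], [0, 0, -45, 0, 0.4], [0, 0, -65, 0, 0.4], [0, 0, -80, 0, 0.4]]}}

```text
t: 28.45
eef_pos: [655.3, 70.5, 120.8]
tcp_rot: [-3.141, -0.002, -0.164]
ft_force: [0.2, 0.7, 0.4]
opening: 0.401
grip_force: 0.0
```

Emit:
{"method": "arm_command", "body": {"targets": [[0, 0, 0, 0, 0.4], [0, 0, 0, 0, 0.4], [0, 0, 0, 0, 0.4], [0, 0, 0, 0, 0.4], [0, 0, 0, 0, 0.4]]}}

```text
t: 28.95
eef_pos: [654.6, 70.5, 117.4]
tcp_rot: [3.141, 0.001, -0.164]
ft_force: [0.4, 0.5, 0.2]
opening: 0.398
grip_force: 0.0
```

```bash
python3 - <<'E'
from h import *
c,T,s=wristT();cv2.imwrite("pics/w6.png",cv2.resize(c["frame"][:,:,::-1],(800,600),interpolation=cv2.INTER_CUBIC))
print(s["eef_pos"],s["ft_force"])
E
```

```text
[654.60400956  70.48862219 117.3774771 ] [0.3846465  0.49753755 0.20994368]
```

View pics/w6.png

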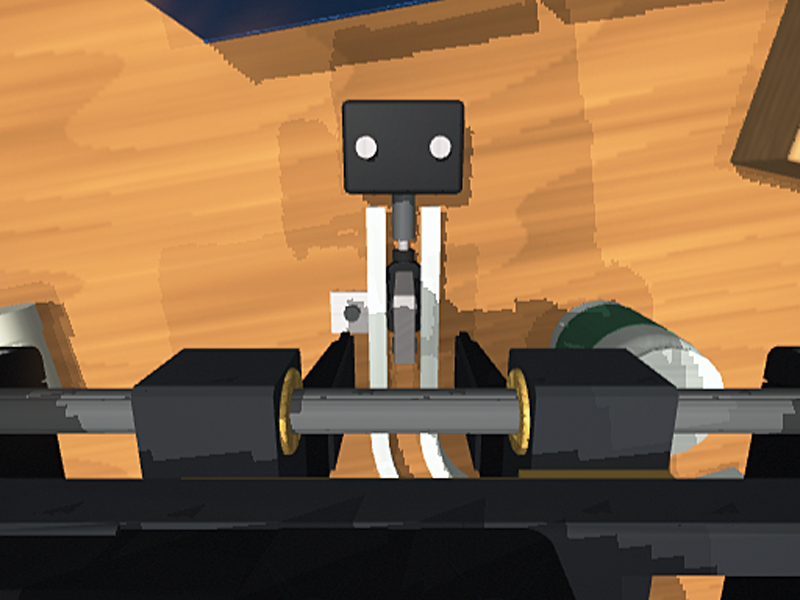

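The carrier stands upright in the last straight at about (404,300). Its foot touches the buffer's rubber face at (403,257), and the gripper is clear. I'll hand it in.

```bash
python3 -c "
from cell import env
print(env.job_done())"
```

```text
the job is handed in; nothing more can be done
None
```

I fed the carrier through the track and pressed it against the buffer at about 6.5–7 N for about a second, then released it resting against the buffer and handed the job in at about 29 s; no verdict came back.

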